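Set the vise's preload thumbscrew

ROBOT

A 6-joint arm with a two-finger parallel gripper is mounted at the origin on the work surface. World frame = base frame: x ahead of the robot, y to its left, z up, the work surface at z = 0. Lengths are in m, angles in rad, forces in N, time in s.
With the tool pointing down it reaches from about 0.35 to 0.975 m from the base axis. Payload 4.9 kg.
Tool frame: the origin (TCP) lies midway between the tips of the shut fingers; the grasp point (between the pads) lies manip.grip_depth behind it (manip.grip_depth is the distance from the TCP to the grasp point, in m); z points along the fingers, x is the direction in which the jaws open and shut, and the axes are right-handed (so a half turn about z gives the same grasp; the last joint's range is limited). The gripper opens to 85 mm and grips with 20 to 120 N. Pads are 22 mm wide; open, the fingers measure 114 mm over their backs; the gripper's body (76 mm by 85 mm) begins 54 mm behind the grasp point. The pads swing forward as they close: fully open they stand 13 mm farther back than shut.
Start: joints at [-1.382, 0.053, 1.613, -0, 1.476, -0.119], TCP at [0.189, -0.596, 0.231] pointing down, gripper open.
Joint ranges: [-3.01, 3.01], [-1.01, 2.22], [0.06, 2.58], [-1.02, 4.17], [0.09, 2.62], [-3.14, 3.14]. Speed limits (rad/s): [2.57, 2.57, 3.14, 3.14, 3.14, 3.14].

INTERFACE

Orientations are given as a unit quaternion [w, x, y, z].
In Python, from plant import state, grab_frame, ticket, manip gives the robot as it stands.
- The arm moves only by the tool carry_out, never from a script. Its argument "moves" is a list that holds one entry, the list of rows, each a list of 7 numbers: the turn, a rotation vector about the tool's x, y, z each as a share of 5 degrees, from -1 to 1, then the shift along the tool's x, y, z each as a share of 0.04 m, from -1 to 1, then the gripper command: -1 is shut, 1 is fully open, values between are in proportion. A call has 1 to 8 rows; each row shifts and turns the commanded pose from where the row before left it, along the tool's axes as they then stand; what a row does not reach is not made up. A row lasts 1/12 s, in which the tool goes at most 41.7 mm and 7.16 degrees, less where a joint would pass 70% of its speed; a pose out of reach is approached as far as the arm can. A call with a number of a shift or a turn outside -1 to 1 is refused whole. A call with a gripper value outside its range is refused whole. The fingers move at their own pace and stop on an object; the grip force is fixed at half the most. Time passes only in rows, so rows that do not move let the fingers close. It gives the time, the measured TCP pose, the force and the opening at its end, in the units of the state.
- state(): the state, without advancing time (a new reading comes with each control period).
- grab_frame(name): name is "scene" or "top" or "wrist"; returns a dict with "frame" (384x512x3 uint8, red, green, blue), "z_map" (384x512 float32, m along the optical axis (not along the pixel's ray), 0 where there is no reading), "K" (3x3 intrinsics, pixels), "k1" (the pictures are not rectified: a ray, as slopes to the right and down, at radius r is drawn at 1 + k1 r^2 times it, then the intrinsics apply), "world_from_camera" (4x4, takes a point from camera to world coordinates); the wrist camera has in their place "hand_eye" (4x4, takes a point from camera to tool coordinates, whose origin is the TCP and whose axes are the tool frame's). Camera axes: x right, y down, z forward; pixel columns grow to the right and rows downward; lengths in m; the calibration is good to about 2 mm. A picture is of the moment at which its call begins: read the wrist's pose just before it.
- ticket.job_done(): hands the job in, once; it reports no verdict.
The state is a dict: "time": time; "joint_pos": joint angles; "joint_vel": joint speeds; "joint_efforts": joint torques, N m; "tool_pos": TCP position; "tool_rot": TCP orientation; "contact_force": force on the tool from outside, world axes, zero at the start; "ft_torque": the same for the moment, N m; "gripper_width": opening from 0.0 (shut) to 1.0 (fully open).
Only numpy, scipy, OpenCV 4.12 (cv2) and the standard library are available. Lean on these libraries where they do the work, as an engineer would, in place of code of your own. Each camera call takes 0.05 s, during which the arm holds its last target.

TASK

Set the slide preload on the small bench vise: turn the thumbscrew on top of it clockwise until it bottoms firmly, finger-tight but not forced, then back it off one eighth of a turn and let go. The slip pointer under the screw is carried round with it and stays where the screw bottomed, so do not touch the pointer, and leave the other things on the shelf where they are.

Things in the scene. Friction and masses are not known exactly. Their poses are not given: they have to be found in the camera images.
- vise: Small grey bench vise fixed to the shelf. Origin on the shelf right under the thumbscrew's vertical axis; own z up, own +y towards the jaws. Housing under the screw 90 x 100 mm, with a round bare metal dial plate on top (94 mm across, top at 89 mm, eight marks 45 degrees apart); jaws 50 to 158 mm along +y, 95 mm high; crank bar out to 212 mm along +y. Only the thumbscrew stands higher than 95 mm.
- wing: The thumbscrew's steel wing, turning about the vertical axis. Origin on that axis at shelf height; own z up, own x along the wing to its long end. An upright flat bar 60 mm long (34 mm from the axis to the long end, 26 mm to the other), 10 mm thick, 108 to 140 mm above the shelf; under it a round collar 30 mm across, 95 to 104 mm.
- wing_grip (a point): Point on the screw's axis at 125 mm height, in the middle of the wing's height: where to pinch it from above, across its 10 mm thickness. The screw does not rise or sink. It turns with about 0.04 N m of friction and stays where it is left.
- wing_tip (a point): Middle of the end face of the wing's long end, 34 mm from the axis, at 125 mm height; own x points outwards along the wing.
- thumbscrew (a joint): Angle of the thumbscrew, rad, clockwise from above (tightening) positive. It bottoms 0.7 to 2.2 rad on from the start, at an unseen angle, different each time, found by feel: there the moment climbs 3 N m per rad of turning (a stiff washer). Firmly bottomed: 0.15 N m or more over its friction, held 0.2 s; above 0.6 N m it is forced. Let go there, it springs back a little, the pointer stays.
- pointer (a joint): Angle of the slip pointer, rad, clockwise positive, same scale as thumbscrew. A peg under the wing pushes it on: while carried, the two values agree to about 0.03 rad and the needle lies under the wing's long end. It stays when the screw is turned back, marking the tightest point reached, from which the eighth of a turn counts. At first it stands clockwise of the screw, short of the bottom.
- pointer_tip (a point): Tip of the slip pointer's thin dark needle, 48 mm from the screw's axis and 91 mm above the shelf, lying just over the dial plate; own x points outwards along the needle.
- ratchet: Bystander: black ratchet handle, 200 mm long, 24 mm high, lying behind the vise (on its side away from the robot).
- socket: Bystander: chrome spark plug socket, 25 mm across, 64 mm high, standing in front of the vise.
- gauge: Bystander: yellow tyre tread gauge, 100 mm long, 12 mm high, lying in front of the vise.
- funnel: Bystander: green plastic funnel standing mouth down, 104 mm across, 115 mm high.
- oil_bottle: Bystander: grey bottle, 62 mm across, 150 mm high.
- bolt_jar: Bystander: glass jar with a steel cap, 72 mm across, 85 mm high.
- feeler_tin: Bystander: flat metal tin 90 x 60 x 22 mm.

How it is judged:
By the outcome, as a careful person would: the job done as asked, in the order asked, and still so for the second after the job is handed in, with the robot touching nothing.
It also fails if it takes over 69 s, if anything falls off the work surface, if the arm or the gripper's body presses on something with over 40 N, if the wrist force passes 120 N, or if a joint passes its speed limit or range.

## Working session

There is one attempt and no reset: what is moved stays moved. The work goes in short steps, Python scripts to look and compute and a tool call to move; the robot and the scene stay as the last step left them, time stands still between calls to the robot, and variables do not carry over. Pictures are saved under pics/ and viewed, and the job is handed in when it is done.

Besides the shell and the picture viewer there is one more tool, called after "Call:" as name(argument=value, ...) on one line, values as JSON. carry_out: Moves the arm, as the interface text tells. Shift numbers are shares of 0.04 m and turn numbers shares of 5 degrees, none past 1 either way. Its arguments: {"type":"object","properties":{"moves":{"type":"array"}},"required":["moves"]}

```bash
ls; mkdir -p pics; python3 - <<'E'
from plant import state, grab_frame, manip
import cv2, numpy as np
print(state()); print([ (a,getattr(manip,a)) for a in dir(manip) if a[0]!='_'])
for n in ("scene","top"):
    f=grab_frame(n); cv2.imwrite(f"pics/{n}0.png",f["frame"][:,:,::-1]); np.savez(f"{n}0.npz",**f)
    print(n,f["K"].tolist(),f["k1"],np.round(f["world_from_camera"],4).tolist())
E
```

```text
pics
{'time': 0.0, 'joint_pos': array([-1.38199729e+00,  5.33590950e-02,  1.61434371e+00,  1.07843623e-06,
        1.47599933e+00, -1.18985100e-01]), 'joint_vel': array([-0.00149682,  0.00039464, -0.00025914,  0.00095406,  0.00038424,
       -0.00109059]), 'joint_efforts': array([ 1.27907384e-03, -3.93680906e+01, -3.70172703e+01, -1.04534425e-05,
        7.00729986e-03,  2.21043365e-05]), 'tool_pos': array([ 0.18923006, -0.59498914,  0.23003194]), 'tool_rot': array([-7.19725033e-04,  8.07138804e-01, -5.90360770e-01, -7.71024182e-04]), 'contact_force': array([-0.31854952, -0.18044772,  1.00666511]), 'ft_torque': array([-0.0262107 ,  0.00263525,  0.00410963]), 'gripper_width': 0.9973836366642238}
[('IKError', <class 'plant.IKError'>), ('grip_depth', 0.0187)]
scene [[476.08223605507584, 0.0, 249.5569265931001], [0.0, 476.08223605507584, 186.93208582546552], [0.0, 0.0, 1.0]] 0.027609316933973112 [[0.4071, 0.7467, -0.526, 1.3602], [0.9133, -0.3387, 0.2261, -0.3111], [-0.0093, -0.5724, -0.8199, 1.3499], [0.0, 0.0, 0.0, 1.0]]
top [[363.46275965237146, 0.0, 259.9539489994767], [0.0, 363.46275965237146, 191.9893919454787], [0.0, 0.0, 1.0]] 0.015529655934743659 [[-0.019, -0.9922, 0.1234, 0.4317], [-0.9998, 0.0176, -0.0127, 0.0292], [0.0104, -0.1236, -0.9923, 1.0898], [0.0, 0.0, 0.0, 1.0]]
```

View pics/scene0.png

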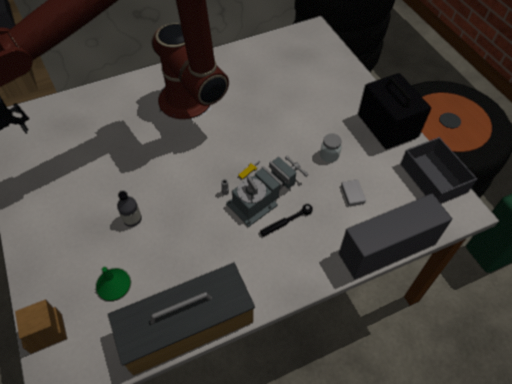

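View pics/top0.png

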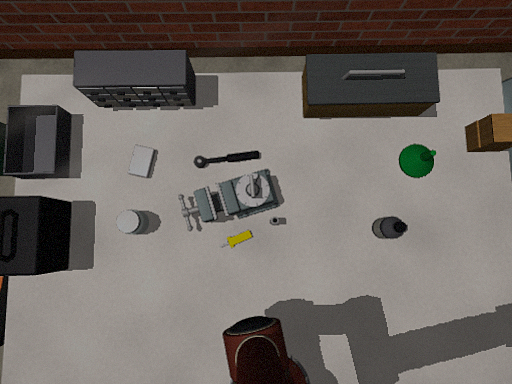

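The top view shows the vise with its screw near (254,186) and its jaws to the left (world +y). The socket is at (277,221), the gauge at (238,239) and the ratchet at (228,158). Next I'll enlarge this area and measure it.

```bash
cat > h.py <<'E'
import numpy as np, cv2
from scipy.spatial.transform import Rotation as R
def tool_T(s):
    T=np.eye(4); q=s["tool_rot"]; T[:3,:3]=R.from_quat([q[1],q[2],q[3],q[0]]).as_matrix(); T[:3,3]=s["tool_pos"]; return T
def wfc(f,s=None):
    return f["world_from_camera"] if "world_from_camera" in f else tool_T(s)@f["hand_eye"]
def dist(f): return np.array([float(f["k1"]),0,0,0,0])
def cloud(f,T):
    h,w=f["z_map"].shape; u,v=np.meshgrid(np.arange(w),np.arange(h))
    n=cv2.undistortPoints(np.stack([u,v],-1).reshape(-1,1,2).astype(float),f["K"],dist(f)).reshape(h,w,2)
    z=f["z_map"]; P=np.stack([n[...,0]*z,n[...,1]*z,z],-1)@T[:3,:3].T+T[:3,3]
    P[z<=0]=np.nan; return P
def rect(f,T,z0,cx,cy,half,px=600):
    # orthophoto at height z0: image right=+y? we use col->x up; returns img with col=-y,row=-x (top-like)
    g=np.linspace(-half,half,px); Y,X=np.meshgrid(cy-g,cx-g); 
    W=np.stack([X,Y,np.full_like(X,z0)],-1).reshape(-1,3)
    Ti=np.linalg.inv(T); p,_=cv2.projectPoints(W@Ti[:3,:3].T+Ti[:3,3],np.zeros(3),np.zeros(3),f["K"],dist(f))
    p=p.reshape(px,px,2).astype(np.float32)
    return cv2.remap(f["frame"],p[...,0],p[...,1],cv2.INTER_CUBIC)
E
python3 - <<'E'
from h import *
f=dict(np.load("top0.npz")); T=f["world_from_camera"]; P=cloud(f,T)
print(np.round(P[186,254],4))
roi=P[150:235,175:290].reshape(-1,3); 
m=roi[:,2]>0.118; print(m.sum(), np.round(np.nanmean(roi[m],0),4), np.round(roi[m],3).tolist()[:40])
m=(roi[:,2]>0.08); print(m.sum(), np.round(np.nanmin(roi[m],0),4),np.round(np.nanmax(roi[m],0),4))
c=roi[m]; 
im=cv2.resize(f["frame"][140:250,170:300],None,fx=6,fy=5.4,interpolation=cv2.INTER_CUBIC)
cv2.imwrite("pics/topz.png",im[:,:,::-1])
E
```

```text
[0.5713 0.0325 0.1032]
88 [0.5674 0.0388 0.1394] [[0.599, 0.042, 0.137], [0.599, 0.04, 0.137], [0.595, 0.045, 0.143], [0.595, 0.042, 0.143], [0.596, 0.04, 0.14], [0.595, 0.037, 0.142], [0.593, 0.045, 0.14], [0.593, 0.043, 0.139], [0.593, 0.04, 0.139], [0.593, 0.037, 0.139], [0.591, 0.045, 0.138], [0.591, 0.043, 0.138], [0.59, 0.04, 0.141], [0.59, 0.037, 0.144], [0.588, 0.045, 0.138], [0.587, 0.043, 0.142], [0.588, 0.04, 0.14], [0.588, 0.037, 0.138], [0.585, 0.043, 0.137], [0.585, 0.04, 0.142], [0.585, 0.037, 0.141], [0.582, 0.043, 0.139], [0.582, 0.04, 0.142], [0.582, 0.037, 0.141], [0.58, 0.043, 0.14], [0.579, 0.04, 0.143], [0.579, 0.037, 0.141], [0.577, 0.043, 0.141], [0.577, 0.04, 0.141], [0.577, 0.038, 0.14], [0.578, 0.035, 0.133], [0.575, 0.043, 0.138], [0.574, 0.04, 0.142], [0.574, 0.038, 0.144], [0.574, 0.035, 0.14], [0.572, 0.043, 0.14], [0.571, 0.04, 0.141], [0.571, 0.038, 0.141], [0.572, 0.035, 0.139], [0.569, 0.043, 0.141]]
2168 [ 0.4761 -0.0197  0.0801] [0.6195 0.2009 0.1438]
```

View pics/topz.png

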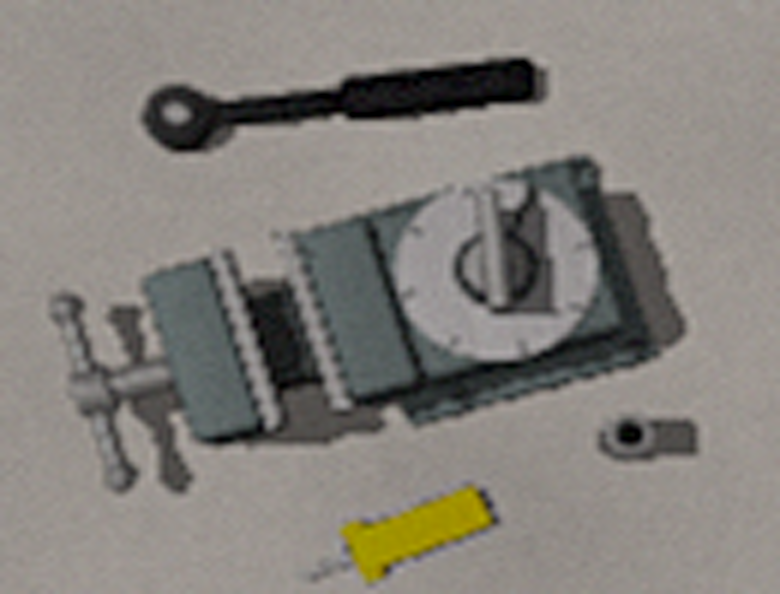

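```bash
cat >> h.py <<'E'
def plan(s,goal,dyaw_deg,n,grip=1,smax=0.95,keep=False):
    """rows to reach goal pos & tool yaw (ccw from above, +), keeping z down"""
    T=tool_T(s); p=T[:3,3].copy(); Rm=T[:3,:3].copy(); rows=[]
    # target orientation
    yaw=np.arctan2(Rm[1,0],Rm[0,0]); yt=yaw+np.deg2rad(dyaw_deg)
    Rt=np.array([[np.cos(yt),np.sin(yt),0],[np.sin(yt),-np.cos(yt),0],[0,0,-1.]])
    tilt=R.from_matrix(np.array([[np.cos(yaw),np.sin(yaw),0],[np.sin(yaw),-np.cos(yaw),0],[0,0,-1.]])).inv()*R.from_matrix(Rm)
    tr=-tilt.as_rotvec(degrees=True)
    for i in range(n):
        k=n-i
        d=(np.asarray(goal)-p)/k; d=d*min(1,0.04*smax/max(1e-9,np.linalg.norm(d)))
        loc=Rm.T@d/0.04
        rv=np.array([tr[0]/n,tr[1]/n,-dyaw_deg/n])/5
        row=np.round(np.r_[np.clip(rv,-1,1),np.clip(loc,-1,1)],2)
        rows.append(row.tolist()+[grip])
        p=p+Rm@row[3:]*0.04; Rm=Rm@R.from_rotvec(row[:3]*5,degrees=True).as_matrix()
    print("end",np.round(p,4),"yaw",np.rad2deg(np.arctan2(Rm[1,0],Rm[0,0])).round(2))
    for i in range(0,n,8): print(rows[i:i+8])
E
python3 - <<'E'
from plant import state, grab_frame
from h import *
f=grab_frame("wrist"); print(np.round(f["hand_eye"],4).tolist(), f["K"][0,0],f["K"][0,2],f["K"][1,2],f["k1"])
cv2.imwrite("pics/w0.png",f["frame"][:,:,::-1])
t=dict(np.load("top0.npz")); P=cloud(t,t["world_from_camera"])[150:235,175:290].reshape(-1,3)
w=P[P[:,2]>0.13]; c=w[:,:2].mean(0); u,sv,v=np.linalg.svd(w[:,:2]-c); d=v[0]; pr=(w[:,:2]-c)@d
print("wing",c,np.rad2deg(np.arctan2(d[1],d[0])),pr.min(),pr.max(), w[:,0].min(),w[:,0].max(),np.median(w[:,2]))
s=state(); plan(s,[0.53,0.02,0.30],162,33)
E
```

```text
[[1.0, -0.0002, 0.0003, 0.0007], [0.0001, 0.9587, 0.2843, -0.0714], [-0.0003, -0.2843, 0.9587, -0.1433], [0.0, 0.0, 0.0, 1.0]] 333.99635278572316 256.6888463360793 188.78325621158135 -0.09735432923340423
wing [0.56805065 0.03896399] -174.94615625908364 -0.030923527659955232 0.028554916344930806 0.5397039482160201 0.5987825878190647 0.14033795293779927
end [0.5301 0.0198 0.3   ] yaw 89.33
[[-0.0, 0.0, -0.98, -0.37, -0.39, -0.05, 1], [-0.0, 0.0, -0.98, -0.33, -0.42, -0.05, 1], [-0.0, 0.0, -0.98, -0.29, -0.44, -0.05, 1], [-0.0, 0.0, -0.98, -0.26, -0.47, -0.05, 1], [-0.0, 0.0, -0.98, -0.21, -0.49, -0.05, 1], [-0.0, 0.0, -0.98, -0.17, -0.5, -0.05, 1], [-0.0, 0.0, -0.98, -0.13, -0.52, -0.05, 1], [-0.0, 0.0, -0.98, -0.08, -0.53, -0.05, 1]]
[[-0.0, 0.0, -0.98, -0.04, -0.53, -0.05, 1], [-0.0, 0.0, -0.98, 0.01, -0.53, -0.05, 1], [-0.0, 0.0, -0.98, 0.05, -0.53, -0.05, 1], [-0.0, 0.0, -0.98, 0.1, -0.52, -0.05, 1], [-0.0, 0.0, -0.98, 0.14, -0.51, -0.05, 1], [-0.0, 0.0, -0.98, 0.18, -0.5, -0.05, 1], [-0.0, 0.0, -0.98, 0.23, -0.48, -0.05, 1], [-0.0, 0.0, -0.98, 0.27, -0.46, -0.05, 1]]
[[-0.0, 0.0, -0.98, 0.31, -0.44, -0.05, 1], [-0.0, 0.0, -0.98, 0.34, -0.41, -0.05, 1], [-0.0, 0.0, -0.98, 0.37, -0.38, -0.05, 1], [-0.0, 0.0, -0.98, 0.41, -0.35, -0.05, 1], [-0.0, 0.0, -0.98, 0.43, -0.31, -0.06, 1], [-0.0, 0.0, -0.98, 0.46, -0.27, -0.05, 1], [-0.0, 0.0, -0.98, 0.48, -0.23, -0.06, 1], [-0.0, 0.0, -0.98, 0.5, -0.19, -0.05, 1]]
[[-0.0, 0.0, -0.98, 0.51, -0.15, -0.06, 1], [-0.0, 0.0, -0.98, 0.52, -0.1, -0.05, 1], [-0.0, 0.0, -0.98, 0.53, -0.06, -0.06, 1], [-0.0, 0.0, -0.98, 0.53, -0.01, -0.05, 1], [-0.0, 0.0, -0.98, 0.53, 0.04, -0.06, 1], [-0.0, 0.0, -0.98, 0.53, 0.08, -0.05, 1], [-0.0, 0.0, -0.98, 0.52, 0.13, -0.06, 1], [-0.0, 0.0, -0.98, 0.51, 0.17, -0.05, 1]]
[[-0.0, 0.0, -0.98, 0.48, 0.21, -0.06, 1]]
```

Call:
carry_out(moves=[[[0,0,-1,-0.37,-0.39,-0.4,1],[0,0,-1,-0.33,-0.42,-0.4,1],[0,0,-1,-0.29,-0.44,-0.4,1],[0,0,-1,-0.26,-0.47,-0.3,1],[0,0,-1,-0.21,-0.49,-0.2,1],[0,0,-1,-0.17,-0.5,0,1],[0,0,-1,-0.13,-0.52,0,1],[0,0,-1,-0.08,-0.53,0,1]]])

```text
time: 0.82
tool_pos: [0.2719, -0.4449, 0.2992]
tool_rot: [-0.0, 0.961, -0.277, -0.0]
contact_force: [0.6, -0.1, -0.9]
gripper_width: 1.003
```

Call:
carry_out(moves=[[[0,0,-0.98,-0.04,-0.53,0,1],[0,0,-0.98,0.01,-0.53,0,1],[0,0,-0.98,0.05,-0.53,0,1],[0,0,-0.98,0.1,-0.52,0,1],[0,0,-0.98,0.14,-0.51,0,1],[0,0,-0.98,0.18,-0.5,0,1],[0,0,-0.98,0.23,-0.48,0,1],[0,0,-0.98,0.27,-0.46,0,1]]])

```text
time: 1.48
tool_pos: [0.3522, -0.2952, 0.299]
tool_rot: [-0.0, 0.998, 0.062, -0.0]
contact_force: [0.9, -0.2, 0.1]
gripper_width: 1.004
```

Call:
carry_out(moves=[[[0,0,-0.98,0.31,-0.44,0,1],[0,0,-0.98,0.34,-0.41,0,1],[0,0,-0.98,0.37,-0.38,0,1],[0,0,-0.98,0.41,-0.35,0,1],[0,0,-0.98,0.43,-0.31,0,1],[0,0,-0.98,0.46,-0.27,0,1],[0,0,-0.98,0.48,-0.23,0,1],[0,0,-0.98,0.5,-0.19,0,1]]])

```text
time: 2.15
tool_pos: [0.4324, -0.1443, 0.299]
tool_rot: [-0.0, 0.92, 0.393, -0.0]
contact_force: [-0.3, -0.1, -0.6]
gripper_width: 1.002
```

Call:
carry_out(moves=[[[0,0,-0.98,0.51,-0.15,0,1],[0,0,-0.98,0.52,-0.1,0,1],[0,0,-0.98,0.53,-0.06,0,1],[0,0,-0.98,0.53,-0.01,0,1],[0,0,-0.98,0.53,0.04,0,1],[0,0,-0.98,0.53,0.08,0,1],[0,0,-0.98,0.52,0.13,0,1],[0,0,-0.98,0.51,0.17,0,1]]])

```text
time: 2.82
tool_pos: [0.5129, 0.0062, 0.2989]
tool_rot: [-0.0, 0.734, 0.679, -0.0]
contact_force: [1.0, -0.4, 0.4]
gripper_width: 0.999
```

```bash
python3 - <<'E'
from plant import state, grab_frame
from h import *
s=state(); print({k:np.round(v,3) for k,v in s.items()})
T=tool_T(s); print(np.rad2deg(np.arctan2(T[1,0],T[0,0])))
f=grab_frame("wrist"); cv2.imwrite("pics/w1.png",f["frame"][:,:,::-1]); np.savez("w1.npz",**f,T=T@f["hand_eye"])
E
```

```text
{'time': np.float64(2.817), 'joint_pos': array([-0.133, -0.25 ,  1.783, -0.   ,  1.609, -1.625]), 'joint_vel': array([ 0.483,  0.306, -0.252,  0.   , -0.057, -0.535]), 'joint_efforts': array([ -2.096, -28.798, -37.055,   0.038,   0.091,   0.453]), 'tool_pos': array([0.513, 0.006, 0.299]), 'tool_rot': array([-0.   ,  0.734,  0.679, -0.   ]), 'contact_force': array([ 0.965, -0.399,  0.353]), 'ft_torque': array([-0.011, -0.02 , -0.018]), 'gripper_width': np.float64(0.999)}
85.48522021819714
```

View pics/w1.png

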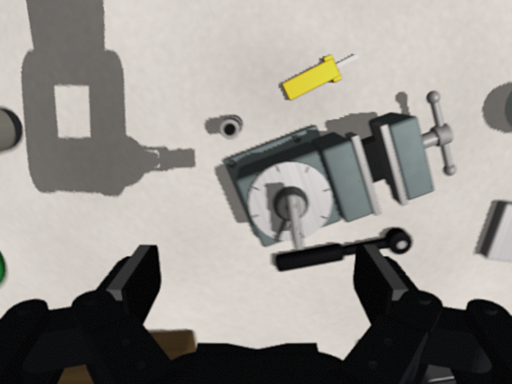

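The wrist view shows the dial centred near (290,200), with the wing pointing away from the robot down to about (297,248) and a dark line near (280,225). Next is a settled, closer view.

```bash
python3 - <<'E'
from plant import state, grab_frame
from h import *
f=grab_frame("wrist"); s=state(); f=grab_frame("wrist"); T=tool_T(s)@f["hand_eye"]; np.savez("w2.npz",**f,T=T)
print(s["time"],s["tool_pos"],np.abs(s["joint_vel"]).max())
P=cloud(f,T)
m=(P[...,2]>0.128)&(P[...,2]<0.15)&(abs(P[...,0]-0.57)<0.06)&(abs(P[...,1]-0.035)<0.06)
w=P[m]; print(len(w)); c=w[:,:2].mean(0); d=np.linalg.svd(w[:,:2]-c)[2][0]; pr=(w[:,:2]-c)@d
print("wing c",c,np.rad2deg(np.arctan2(d[1],d[0])),pr.min(),pr.max(),np.median(w[:,2]))
a=rect(f,T,0.089,0.565,0.035,0.07,600); cv2.imwrite("pics/w2r.png",a[:,:,::-1])
E
```

```text
2.9167 [0.51314843 0.00713005 0.29869326] 0.04261935871909957
623
wing c [0.56364547 0.03646367] 4.514689515411422 -0.027565299998042598 0.032659915681663335 0.14010468976168078
```

View pics/w2r.png

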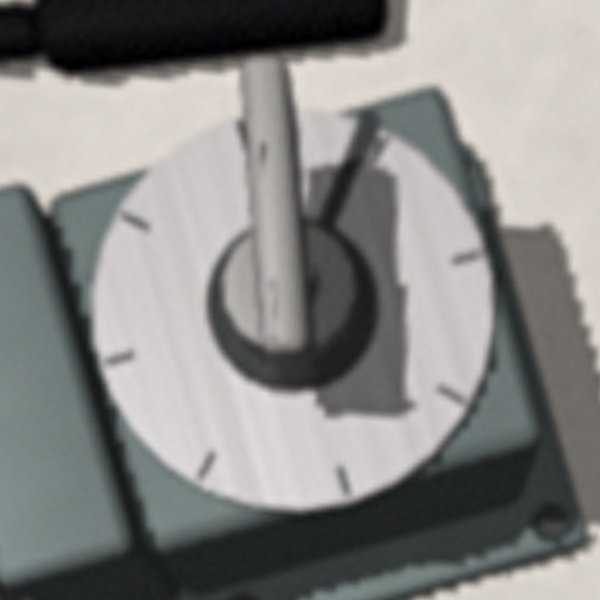

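Seen square-on, the dial centre is about (293,310) px, which puts the axis near (0.5624, 0.0366). The wing's long end points along +x (yaw about 4.8°). The needle tip is near (370,115), about 26° clockwise of the wing. Next I'll move over the axis.

```bash
python3 - <<'E'
from plant import state
from h import *
plan(state(),[0.5623,0.0366,0.185],9.3,5)
E
```

```text
end [0.5623 0.0367 0.1851] yaw 94.56
[[-0.0, 0.0, -0.37, 0.17, 0.24, 0.57, 1], [-0.0, 0.0, -0.37, 0.17, 0.24, 0.57, 1], [-0.0, 0.0, -0.37, 0.16, 0.24, 0.57, 1], [-0.0, 0.0, -0.37, 0.15, 0.25, 0.57, 1], [-0.0, 0.0, -0.37, 0.14, 0.26, 0.56, 1]]
```

Call:
carry_out(moves=[[[0,0,-0.37,0.17,0.24,0.57,1],[0,0,-0.37,0.17,0.24,0.57,1],[0,0,-0.37,0.16,0.24,0.57,1],[0,0,-0.37,0.15,0.25,0.57,1],[0,0,-0.37,0.14,0.26,0.56,1],[0,0,0,0,0,0,1],[0,0,0,0,0,0,1]]])

```text
time: 3.55
tool_pos: [0.5613, 0.0351, 0.1841]
tool_rot: [-0.001, 0.68, 0.734, -0.001]
contact_force: [-0.1, -0.8, -0.5]
gripper_width: 0.998
```

```bash
python3 - <<'E'
from plant import state, grab_frame
from h import *
s=state(); f=grab_frame("wrist"); T=tool_T(s)@f["hand_eye"]; np.savez("w3.npz",**f,T=T)
print(s["time"],s["tool_pos"],s["joint_pos"][5],np.rad2deg(np.arctan2(tool_T(s)[1,0],tool_T(s)[0,0])))
P=cloud(f,T)
m=(P[...,2]>0.128)&(P[...,2]<0.15)&(abs(P[...,0]-0.565)<0.05)&(abs(P[...,1]-0.0366)<0.02)
w=P[m]; c=w[:,:2].mean(0); d=np.linalg.svd(w[:,:2]-c)[2][0]; pr=(w[:,:2]-c)@d
print(len(w),"wing c",c,np.rad2deg(np.arctan2(d[1],d[0])),pr.min(),pr.max(),np.median(w[:,2]))
cv2.imwrite("pics/w3.png",f["frame"][:,:,::-1])
cv2.imwrite("pics/w3r.png",rect(f,T,0.089,0.5625,0.0366,0.07,600)[:,:,::-1])
E
```

```text
3.55 [0.56128657 0.03513649 0.18411915] -1.7167436573751569 94.38037273943942
1517 wing c [0.56368586 0.03673773] 4.344834354967161 -0.027258778568633492 0.03230527220346575 0.14026825404594637
```

View pics/w3.png

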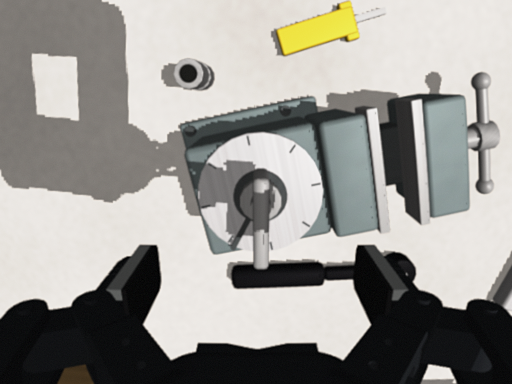

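View pics/w3r.png

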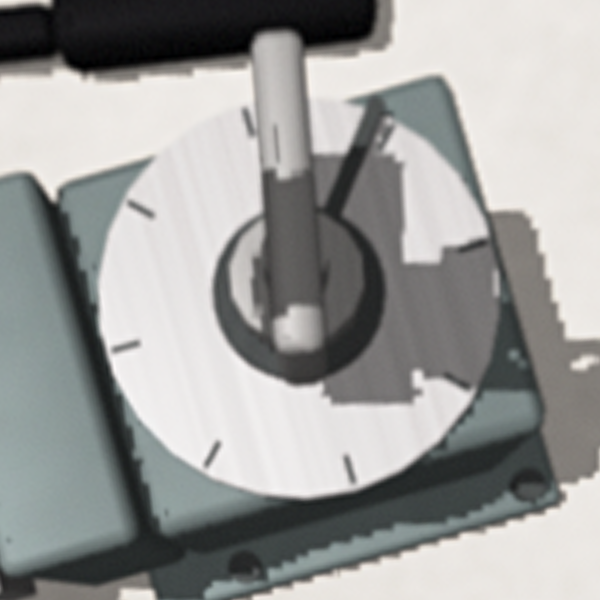

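Call:
carry_out(moves=[[[0,0,0,0.02,0.02,0.4,1],[0,0,0,0.02,0.01,0.5,1],[0,0,0,0,0,0.5,1],[0,0,0,0,0,0.45,1],[0,0,0,0,0,0,1],[0,0,0,0,0,0,1]]])

```text
time: 4.1
tool_pos: [0.5637, 0.0369, 0.1129]
tool_rot: [0.0, 0.679, 0.734, 0.0]
contact_force: [-0.5, -0.4, 0.8]
gripper_width: 0.998
```

```bash
python3 - <<'E'
from plant import state, grab_frame
from h import *
s=state(); f=grab_frame("wrist"); s2=state()
print(s["tool_pos"],s2["tool_pos"],s2["contact_force"],s2["ft_torque"],np.rad2deg(np.arctan2(tool_T(s2)[1,0],tool_T(s2)[0,0])))
cv2.imwrite("pics/w4.png",f["frame"][:,:,::-1])
E
```

```text
[0.56366471 0.0368954  0.11287824] [0.56458454 0.03696103 0.11400041] [ 0.23479142 -0.86619551  0.80885672] [ 0.00440107 -0.01242397 -0.0041407 ] 94.43258777100091
```

View pics/w4.png

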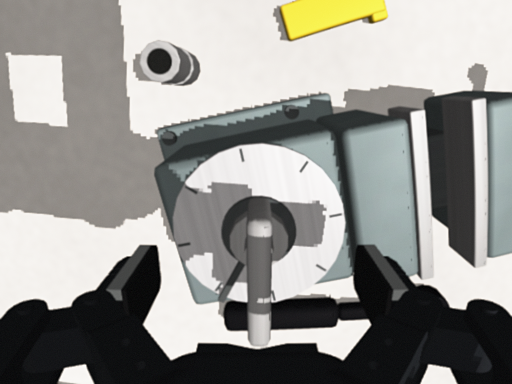

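The wing lies centred between the fingers (near column 259, fingertips at 158 and 356). I'll trim the position and shut the gripper.

Call:
carry_out(moves=[[[0,0,0,0,-0.04,0.15,1],[0,0,0,0,0,0,0],[0,0,0,0,0,0,-0.5],[0,0,0,0,0,0,-0.7],[0,0,0,0,0,0,-0.9],[0,0,0,0,0,0,-1],[0,0,0,0,0,0,-1],[0,0,0,0,0,0,-1]]])

```text
time: 4.82
tool_pos: [0.5621, 0.0376, 0.1061]
tool_rot: [-0.0, 0.679, 0.734, 0.0]
contact_force: [-1.0, 1.8, 2.3]
gripper_width: 0.127
```

```bash
cat > st.py <<'E'
from plant import state, grab_frame
from h import *
s=state(); Tt=tool_T(s)
print(round(float(s["time"]),3),"pos",s["tool_pos"].round(4),"F",s["contact_force"].round(2),"M",s["ft_torque"].round(3),"yaw",np.rad2deg(np.arctan2(Tt[1,0],Tt[0,0])).round(2),"q6",s["joint_pos"][5].round(3),"eff6",s["joint_efforts"][5].round(3),"w",round(float(s["gripper_width"]),3), "v",np.abs(s["joint_vel"]).max().round(3))
E
python3 st.py
```

```text
4.817 pos [0.5621 0.0376 0.1061] F [-1.05  1.79  2.32] M [0.227 0.188 0.001] yaw 94.49 q6 -1.715 eff6 -0.007 w 0.127 v 0.001
```

Call:
carry_out(moves=[[[0,0,0.4,0,0,0,-1],[0,0,0.8,0,0,0,-1],[0,0,0.8,0,0,0,-1],[0,0,0.8,0,0,0,-1],[0,0,0.8,0,0,0,-1],[0,0,0.8,0,0,0,-1],[0,0,0.8,0,0,0,-1],[0,0,0.6,0,0,0,-1]]])

```text
time: 5.48
tool_pos: [0.5622, 0.0383, 0.1061]
tool_rot: [-0.001, 0.842, 0.54, 0.001]
contact_force: [0.2, 3.1, 1.8]
gripper_width: 0.126
```

```bash
python3 st.py; python3 - <<'E'
from plant import state, grab_frame
import cv2
f=grab_frame("wrist");cv2.imwrite("pics/w5.png",f["frame"][:,:,::-1])
E
python3 st.py
```

```text
5.483 pos [0.5622 0.0383 0.1061] F [0.21 3.05 1.85] M [0.587 0.07  0.079] yaw 65.32 q6 -1.206 eff6 -0.348 w 0.126 v 0.605
5.533 pos [0.5622 0.0383 0.1061] F [0.1  3.73 1.11] M [ 0.622  0.065 -0.018] yaw 65.25 q6 -1.205 eff6 0.159 w 0.126 v 0.127
```

View pics/w5.png

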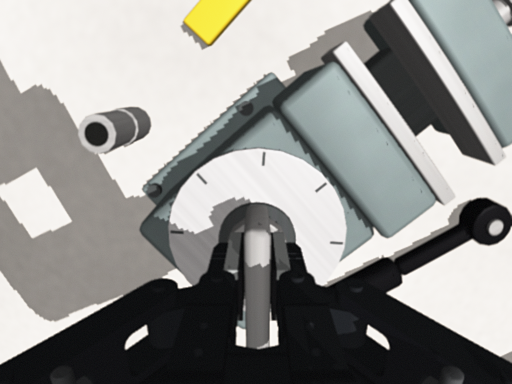

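Call:
carry_out(moves=[[[0,0,0.6,0,0,0,-1],[0,0,0.6,0,0,0,-1],[0,0,0.6,0,0,0,-1],[0,0,0.6,0,0,0,-1],[0,0,0.6,0,0,0,-1],[0,0,0.4,0,0,0,-1],[0,0,0.2,0,0,0,-1],[0,0,0,0,0,0,-1]]])

```text
time: 6.2
tool_pos: [0.5625, 0.0386, 0.1061]
tool_rot: [-0.001, 0.915, 0.403, 0.001]
contact_force: [0.8, 4.2, 1.1]
gripper_width: 0.123
```

```bash
python3 st.py
```

```text
6.2 pos [0.5625 0.0386 0.1061] F [0.82 4.21 1.1 ] M [ 0.878 -0.067  0.017] yaw 47.53 q6 -0.895 eff6 0.088 w 0.123 v 0.017
```

Call:
carry_out(moves=[[[0,0,0.3,0,0,0,-1],[0,0,0.3,0,0,0,-1],[0,0,0.3,0,0,0,-1],[0,0,0.3,0,0,0,-1],[0,0,0.3,0,0,0,-1],[0,0,0.1,0,0,0,-1],[0,0,0,0,0,0,-1]]])

```text
time: 6.78
tool_pos: [0.5626, 0.0388, 0.1061]
tool_rot: [-0.001, 0.941, 0.338, 0.001]
contact_force: [1.3, 6.0, 1.7]
gripper_width: 0.129
```

```bash
python3 st.py
```

```text
6.783 pos [0.5626 0.0388 0.1061] F [1.3  5.98 1.72] M [ 0.917 -0.172 -0.001] yaw 39.54 q6 -0.756 eff6 0.034 w 0.129 v 0.008
```

Call:
carry_out(moves=[[[0,0,0.3,0.02,-0.02,0,-1],[0,0,0.3,0,0,0,-1],[0,0,0.3,0,0,0,-1],[0,0,0.3,0,0,0,-1],[0,0,0.3,0,0,0,-1],[0,0,0.1,0,0,0,-1],[0,0,0,0,0,0,-1]]])

```text
time: 7.37
tool_pos: [0.5627, 0.039, 0.1061]
tool_rot: [-0.0, 0.962, 0.272, 0.001]
contact_force: [2.1, 3.1, 0.5]
gripper_width: 0.127
```

```bash
python3 st.py
```

```text
7.367 pos [0.5627 0.039  0.1061] F [2.09 3.12 0.54] M [ 0.578 -0.305  0.02 ] yaw 31.54 q6 -0.614 eff6 0.056 w 0.127 v 0.008
```

Call:
carry_out(moves=[[[0,0,0.3,0,0,0,-1],[0,0,0.3,0,0,0,-1],[0,0,0.3,0,0,0,-1],[0,0,0.3,0,0,0,-1],[0,0,0.3,0,0,0,-1],[0,0,0.1,0,0,0,-1],[0,0,0,0,0,0,-1]]])

```text
time: 7.95
tool_pos: [0.5629, 0.039, 0.1061]
tool_rot: [-0.0, 0.979, 0.204, 0.001]
contact_force: [2.7, 4.8, 1.1]
gripper_width: 0.128
```

```bash
python3 st.py
```

```text
7.95 pos [0.5629 0.039  0.1061] F [2.74 4.78 1.13] M [ 0.728 -0.481  0.019] yaw 23.53 q6 -0.474 eff6 0.049 w 0.128 v 0.008
```

Call:
carry_out(moves=[[[0,0,0.3,0.02,-0.01,0,-1],[0,0,0.3,0,0,0,-1],[0,0,0.3,0,0,0,-1],[0,0,0.3,0,0,0,-1],[0,0,0.3,0,0,0,-1],[0,0,0.1,0,0,0,-1],[0,0,0,0,0,0,-1]]])

```text
time: 8.53
tool_pos: [0.5631, 0.0391, 0.1061]
tool_rot: [0.0, 0.991, 0.135, 0.001]
contact_force: [1.4, 2.1, 1.8]
gripper_width: 0.126
```

```bash
python3 st.py
```

```text
8.533 pos [0.5631 0.0391 0.1061] F [1.36 2.12 1.79] M [ 0.404 -0.325  0.034] yaw 15.53 q6 -0.334 eff6 0.06 w 0.126 v 0.007
```

Call:
carry_out(moves=[[[0,0,0.3,0,0,0,-1],[0,0,0.3,0,0,0,-1],[0,0,0.3,0,0,0,-1],[0,0,0.3,0,0,0,-1],[0,0,0.3,0,0,0,-1],[0,0,0.1,0,0,0,-1],[0,0,0,0,0,0,-1]]])

```text
time: 9.12
tool_pos: [0.5633, 0.0392, 0.1061]
tool_rot: [0.0, 0.998, 0.066, 0.001]
contact_force: [3.9, 3.9, 1.5]
gripper_width: 0.128
```

```bash
python3 st.py
```

```text
9.117 pos [0.5633 0.0392 0.1061] F [3.88 3.9  1.46] M [ 0.437 -0.559 -0.014] yaw 7.53 q6 -0.194 eff6 0.057 w 0.128 v 0.008
```

Still free after 87°, so I'll continue.

Call:
carry_out(moves=[[[0,0,0.3,0.02,-0.01,0,-1],[0,0,0.3,0,0,0,-1],[0,0,0.3,0,0,0,-1],[0,0,0.3,0,0,0,-1],[0,0,0.3,0,0,0,-1],[0,0,0.1,0,0,0,-1],[0,0,0,0,0,0,-1]]])

```text
time: 9.7
tool_pos: [0.5636, 0.0392, 0.1061]
tool_rot: [0.0, 1.0, -0.004, 0.0]
contact_force: [1.6, 0.0, 3.7]
gripper_width: 0.124
```

```bash
python3 st.py
```

```text
9.7 pos [0.5636 0.0392 0.1061] F [1.62 0.03 3.66] M [ 0.091 -0.192 -0.042] yaw -0.48 q6 -0.053 eff6 0.06 w 0.124 v 0.007
```

Call:
carry_out(moves=[[[0,0,0.3,0,0,0,-1],[0,0,0.3,0,0,0,-1],[0,0,0.3,0,0,0,-1],[0,0,0.3,0,0,0,-1],[0,0,0.3,0,0,0,-1],[0,0,0.1,0,0,0,-1],[0,0,0,0,0,0,-1]]])

```text
time: 10.28
tool_pos: [0.5638, 0.0392, 0.1061]
tool_rot: [0.0, 0.997, -0.074, 0.001]
contact_force: [2.2, -0.8, 3.2]
gripper_width: 0.128
```

```bash
python3 st.py
```

```text
10.283 pos [0.5638 0.0392 0.1061] F [ 2.19 -0.78  3.16] M [-0.096 -0.453  0.105] yaw -8.46 q6 0.086 eff6 0.153 w 0.128 v 0.009
```

Contact: joint 6 effort rose from 0.06 to 0.15 N m and the moment reads 0.105. I'll turn about 4.5° more and hold.

Call:
carry_out(moves=[[[0,0,0.25,0,0,0,-1],[0,0,0.25,0,0,0,-1],[0,0,0.2,0,0,0,-1],[0,0,0.2,0,0,0,-1],[0,0,0,0,0,0,-1],[0,0,0,0,0,0,-1],[0,0,0,0,0,0,-1]]])

```text
time: 10.87
tool_pos: [0.5639, 0.0393, 0.1061]
tool_rot: [0.0, 0.994, -0.113, 0.001]
contact_force: [4.0, -2.8, 4.1]
gripper_width: 0.128
```

```bash
python3 st.py
```

```text
10.867 pos [0.5639 0.0393 0.1061] F [ 3.98 -2.76  4.06] M [-0.491 -0.783  0.149] yaw -13.02 q6 0.166 eff6 0.188 w 0.128 v 0.001
```

```bash
python3 - <<'E'
from plant import state, grab_frame
from h import *
s=state(); f=grab_frame("wrist");cv2.imwrite("pics/w6.png",cv2.resize(f["frame"][180:384,130:390],None,fx=3,fy=2.9,interpolation=cv2.INTER_CUBIC)[:,:,::-1]); np.savez("w6.npz",**f,T=tool_T(s)@f["hand_eye"])
f=dict(np.load("w6.npz")); P=cloud(f,f["T"]); m=(P[...,2]>0.134)&(P[...,2]<0.146)&(np.hypot(P[...,0]-0.5628,P[...,1]-0.0368)<0.038)
v,u=np.nonzero(m); print(len(v),v.min(),v.max(),u.min(),u.max())
w=P[m]; c=w[:,:2].mean(0); d=np.linalg.svd(w[:,:2]-c)[2][0]; print(c,np.rad2deg(np.arctan2(d[1],d[0])))
E
python3 st.py
```

```text
4507 224 348 207 307
[0.5636473  0.04090036] -100.54041614536659
10.917 pos [0.5639 0.0393 0.1061] F [ 3.63 -2.01  4.58] M [-0.498 -0.769  0.193] yaw -13.02 q6 0.166 eff6 0.188 w 0.128 v 0.001
```

View pics/w6.png

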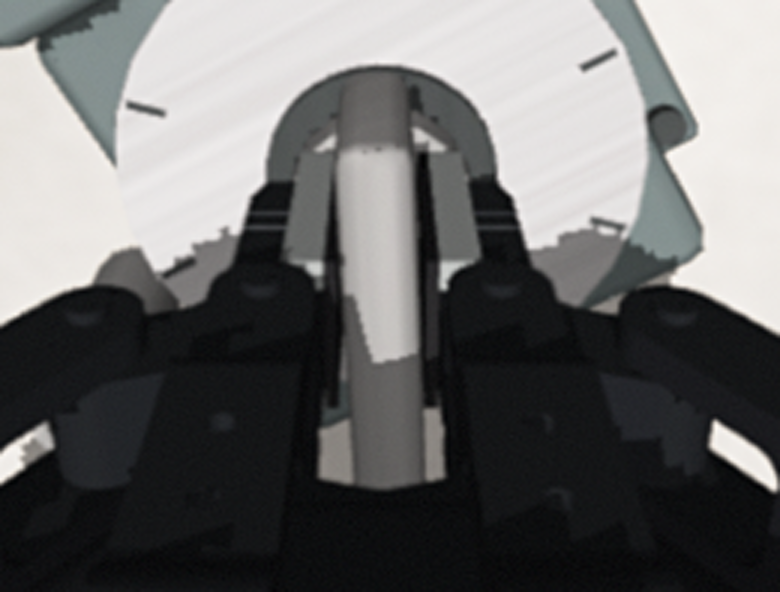

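```bash
cat >> h.py <<'E'
def wingfit(f,T,ang0,c0=(0.5628,0.0370)):
    """centerline fit of wing top using grey brightness + height; ang0 long-end yaw guess deg"""
    P=cloud(f,T); a=np.deg2rad(ang0); q=P[...,:2]-np.array(c0)
    for it in range(6):
        d=np.array([np.cos(a),np.sin(a)]); n=np.array([-d[1],d[0]])
        l=q@d; t=q@n
        b=f["frame"].mean(-1)
        m=(P[...,2]>0.136)&(P[...,2]<0.145)&(abs(t)<0.0085)&(l>-0.03)&(l<0.04)&(b>45)
        # per-slice mid of edges
        L=[];M=[];Wd=[]
        for lo in np.arange(-0.024,0.032,0.004):
            k=m&(l>=lo)&(l<lo+0.004)
            if k.sum()<15: continue
            tt=t[k]; L.append(lo+.002); M.append((np.percentile(tt,3)+np.percentile(tt,97))/2); Wd.append(np.percentile(tt,97)-np.percentile(tt,3))
        L,M,Wd=map(np.array,(L,M,Wd))
        p=np.polyfit(L,M,1); a+=np.arctan(p[0])
    return np.rad2deg(a),np.round(L*1e3,0),np.round(M*1e3,2),np.round(Wd*1e3,1)
E
python3 - <<'E'
from h import *
for n,a in (("w2",4.5),("w3",4.5),("w6",-101)):
    f=dict(np.load(n+".npz")); print(n,*wingfit(f,f["T"],a))
E
```

```text
w2 4.485945714128828 [-22. -18. -14. -10.  -6.  -2.   2.   6.  10.  14.  18.  22.  26.  30.] [-0.32 -0.41 -0.45 -0.46 -0.4  -0.43 -0.31 -0.48 -0.36 -0.44 -0.29 -0.5
 -0.45 -0.34] [9.5 8.8 9.5 8.8 9.6 9.  9.6 8.9 9.5 8.9 9.6 9.1 9.8 9.1]
w3 4.347939617541677 [-22. -18. -14. -10.  -6.  -2.   2.   6.  10.  14.  18.  22.  26.  30.] [-0.15 -0.12 -0.41 -0.42 -0.4  -0.39 -0.36 -0.35 -0.32 -0.31 -0.31 -0.27
 -0.26 -0.24] [9.4 9.5 8.9 9.  9.  9.  9.1 9.2 9.2 9.3 9.3 9.4 9.5 9.5]
w6 -100.73342419334675 [-22. -18. -14. -10.  -6.  -2.   2.   6.  10.  14.  18.  22.  26.] [-0.05  0.15 -0.19  0.35  0.19  0.11  0.09 -0.08  0.12  0.03  0.03  0.24
 -0.05] [ 9.3  9.4 15.8 15.6  9.6  9.6  9.2  9.2  9.8  9.4  9.4  9.5  9.9]
```

The wing lags the tool by 2.3° (wing yaw −100.7°), and the moment is about 0.15–0.19 N m, which is borderline. I'll tighten a little more.

Call:
carry_out(moves=[[[0,0,0.2,0,0,0,-1],[0,0,0.2,0,0,0,-1],[0,0,0.2,0,0,0,-1],[0,0,0,0,0,0,-1],[0,0,0,0,0,0,-1]]])

```text
time: 11.33
tool_pos: [0.564, 0.0393, 0.106]
tool_rot: [0.0, 0.99, -0.139, 0.001]
contact_force: [5.0, -2.8, 4.2]
gripper_width: 0.128
```

```bash
python3 st.py; python3 - <<'E'
from plant import state, grab_frame
from h import *
M=[]
for i in range(3):
    s=state(); f=grab_frame("wrist"); M.append(s["ft_torque"][2])
np.savez("w7.npz",**f,T=tool_T(s)@f["hand_eye"]); print(M,*wingfit(f,tool_T(s)@f["hand_eye"],-103))
E
python3 st.py
```

```text
11.333 pos [0.564  0.0393 0.106 ] F [ 5.01 -2.83  4.25] M [-0.51  -0.848  0.312] yaw -16.0 q6 0.218 eff6 0.261 w 0.128 v 0.002
[np.float64(0.3115863598419759), np.float64(0.23501166428819006), np.float64(0.30507215593840253)] -103.14508857188902 [-22. -18. -14. -10.  -6.  -2.   2.   6.  10.  14.  18.  22.  26.] [-0.07  0.06 -0.14  0.37  0.78  0.14  0.13  0.05  0.07  0.03  0.18  0.1
  0.11] [ 9.3  9.2 16.1 15.6 10.9  9.5  9.3  9.1  9.7  9.3  9.4  9.4 10. ]
11.483 pos [0.564  0.0393 0.1061] F [ 4.81 -2.12  4.  ] M [-0.512 -0.832  0.259] yaw -16.0 q6 0.218 eff6 0.254 w 0.126 v 0.002
```

Call:
carry_out(moves=[[[0,0,0.2,0,0,0,-1],[0,0,0.1,0,0,0,-1],[0,0,0,0,0,0,-1],[0,0,0,0,0,0,-1],[0,0,0,0,0,0,-1],[0,0,0,0,0,0,-1]]])

```text
time: 11.98
tool_pos: [0.5641, 0.0393, 0.1061]
tool_rot: [0.0, 0.988, -0.152, 0.001]
contact_force: [4.7, -3.0, 3.5]
gripper_width: 0.126
```

```bash
python3 - <<'E'
from plant import state, grab_frame
from h import *
M=[];E=[];A=[]
for i in range(5):
    s=state(); f=grab_frame("wrist"); M.append(round(float(s["ft_torque"][2]),3)); E.append(round(float(s["joint_efforts"][5]),3)); A.append(round(wingfit(f,tool_T(s)@f["hand_eye"],-104)[0],2))
print(M,np.mean(M),E,A); np.savez("w8.npz",**f,T=tool_T(s)@f["hand_eye"])
E
python3 st.py
```

```text
[0.292, 0.258, 0.292, 0.282, 0.304] 0.2856 [0.289, 0.289, 0.289, 0.29, 0.29] [np.float64(-103.86), np.float64(-104.39), np.float64(-103.83), np.float64(-103.87), np.float64(-103.81)]
12.233 pos [0.564  0.0392 0.106 ] F [ 5.71 -3.67  2.27] M [-0.469 -0.822  0.312] yaw -17.5 q6 0.244 eff6 0.29 w 0.124 v 0.002
```

The screw is firmly bottomed: the moment averages about 0.286 N m (roughly 0.25 over friction) and was held for more than 0.5 s, with the wing at yaw −103.9°. Now I'll back off towards −58.9°.

Call:
carry_out(moves=[[[0,0,-0.4,0,0,0,-1],[0,0,-0.8,0,0,0,-1],[0,0,-0.8,0,0,0,-1],[0,0,-0.8,0,0,0,-1],[0,0,-0.8,0,0,0,-1],[0,0,-0.8,0,0,0,-1],[0,0,-0.8,0,0,0,-1],[0,0,-0.8,0,0,0,-1]]])

```text
time: 12.9
tool_pos: [0.5632, 0.0393, 0.106]
tool_rot: [0.0, 0.994, 0.11, -0.0]
contact_force: [0.2, -2.8, 6.7]
gripper_width: 0.126
```

Call:
carry_out(moves=[[[0,0,-0.8,0,0,0,-1],[0,0,-0.8,0,0,0,-1],[0,0,-0.8,0,0,0,-1],[0,0,-0.7,0,0,0,-1],[0,0,-0.4,0,0,0,-1],[0,0,0,0,0,0,-1],[0,0,0,0,0,0,-1]]])

```text
time: 13.48
tool_pos: [0.5628, 0.0392, 0.106]
tool_rot: [0.0, 0.966, 0.259, -0.001]
contact_force: [-0.1, -3.1, 7.3]
gripper_width: 0.129
```

```bash
python3 st.py; python3 - <<'E'
from plant import state, grab_frame
from h import *
for i in range(3):
    s=state(); f=grab_frame("wrist"); T=tool_T(s)@f["hand_eye"]; print(wingfit(f,T,-59))
np.savez("w9.npz",**f,T=T); cv2.imwrite("pics/w9.png",f["frame"][:,:,::-1]); 
t=grab_frame("top"); np.savez("top9.npz",**t); cv2.imwrite("pics/top9.png",rect(t,t["world_from_camera"],0.09,0.5628,0.037,0.07)[:,:,::-1])
E
```

```text
13.483 pos [0.5628 0.0392 0.106 ] F [-0.07 -3.1   7.29] M [-0.596 -0.084  0.009] yaw 29.97 q6 -0.585 eff6 0.019 w 0.129 v 0.002
(np.float64(-60.3889178812093), array([-22., -18., -14., -10.,  -6.,  -2.,   2.,   6.,  10.,  14.,  18.,
        22.,  26.]), array([-0.18, -0.34,  0.02, -0.05, -0.1 , -0.09, -0.01, -0.03,  0.03,
       -0.18, -0.31, -0.14, -0.11]), array([ 9.1,  9.5, 16.3, 15.6,  9.4,  9.5,  9.6,  9.8, 11. ,  9.5,  9.2,
        9.8,  9.9]))
(np.float64(-60.13661012782781), array([-22., -18., -14., -10.,  -6.,  -2.,   2.,   6.,  10.,  14.,  18.,
        22.,  26.]), array([-0.08, -0.28, -0.01, -0.02, -0.77, -0.23, -0.17, -0.05,  0.13,
       -0.18, -0.23, -0.23, -0.21]), array([ 9.1,  9.5, 16.3, 15.5, 10.6,  9.2,  9.4,  9.8, 10.7,  9.5,  9.7,
        9.8,  9.9]))
(np.float64(-60.160027588227216), array([-22., -18., -14., -10.,  -6.,  -2.,   2.,   6.,  10.,  14.,  18.,
        22.,  26.]), array([-0.06, -0.25, -0.05,  0.09, -0.66, -0.04, -0.18, -0.04,  0.26,
       -0.21, -0.19, -0.18, -0.19]), array([ 9.1,  9.5, 16.2, 15.8, 10.7,  9.6,  9.3,  9.8, 10.7,  9.6,  9.6,
        9.7,  9.9]))
```

View pics/w9.png

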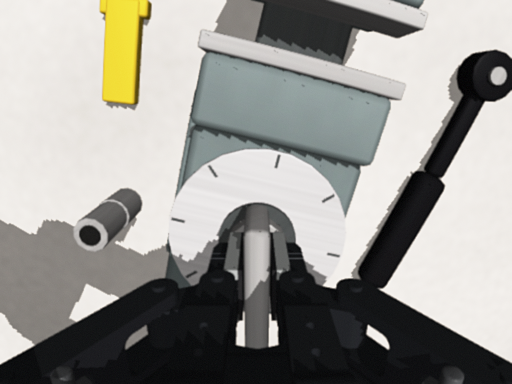

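The wing is at −60.2° and the target is −58.9°. I'll trim 1.2°, then release and retreat straight up for a clean look.

Call:
carry_out(moves=[[[0,0,-0.25,0,0,0,-1],[0,0,0,0,0,0,-1],[0,0,0,0,0,0,-0.6],[0,0,0,0,0,0,-0.2],[0,0,0,0,0,0,0.3],[0,0,0,0,0,0,0.8],[0,0,0,0,0,0,1],[0,0,0,0,0,0,1]]])

```text
time: 14.35
tool_pos: [0.5629, 0.0399, 0.1052]
tool_rot: [-0.0, 0.963, 0.269, -0.001]
contact_force: [-0.2, -0.1, -0.1]
gripper_width: 0.893
```

Call:
carry_out(moves=[[[0,0,0,0,0,-0.3,1],[0,0,0,0,0,-0.5,1],[0,0,0,0,-0.3,-0.7,1],[0,0,0,0,-0.3,-0.7,1],[0,0,0,0,0,-0.6,1],[0,0,0,0,0,0,1],[0,0,0,0,0,0,1]]])

```text
time: 14.93
tool_pos: [0.5523, 0.0603, 0.221]
tool_rot: [0.001, 0.963, 0.269, 0.003]
contact_force: [-0.2, -0.1, -0.2]
gripper_width: 0.999
```

```bash
python3 st.py; python3 - <<'E'
from plant import state, grab_frame
from h import *
for i in range(3):
    s=state(); f=grab_frame("wrist"); T=tool_T(s)@f["hand_eye"]; a,L,M,W=wingfit(f,T,-59); print(a,M,W)
np.savez("w10.npz",**f,T=T); cv2.imwrite("pics/w10.png",f["frame"][:,:,::-1]); cv2.imwrite("pics/w10r.png",rect(f,T,0.091,0.5628,0.037,0.06)[:,:,::-1])
E
```

```text
14.933 pos [0.5523 0.0603 0.221 ] F [-0.22 -0.12 -0.21] M [-0.025 -0.033 -0.052] yaw 31.26 q6 -0.571 eff6 0.001 w 0.999 v 0.055
-59.52740062616871 [-0.19 -0.15 -0.1  -0.06 -0.02  0.02  0.05 -0.28 -0.23 -0.2  -0.16 -0.12
 -0.08 -0.03] [9.3 9.3 9.4 9.4 9.4 9.5 9.5 8.8 8.9 8.9 9.  9.  9.1 9.1]
-58.29208322376489 [-0.2  -0.24 -0.28 -0.34 -0.37 -0.4  -0.45 -0.48 -0.16 -0.2  -0.23 -0.26
 -0.3  -0.34] [9.2 9.2 9.3 9.3 9.4 9.4 9.5 9.5 8.8 8.9 8.9 9.  9.  9. ]
-58.38156732357138 [ 0.06 -0.33 -0.36 -0.38 -0.42 -0.46 -0.47 -0.14 -0.17 -0.19 -0.23 -0.26
 -0.28 -0.32] [9.9 9.2 9.2 9.3 9.3 9.4 9.4 8.7 8.8 8.8 8.9 8.9 8.9 9. ]
```

View pics/w10.png

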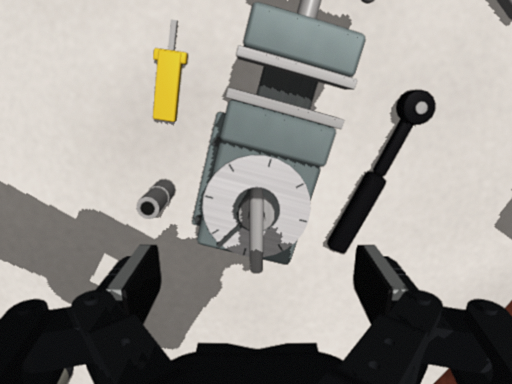

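View pics/w10r.png

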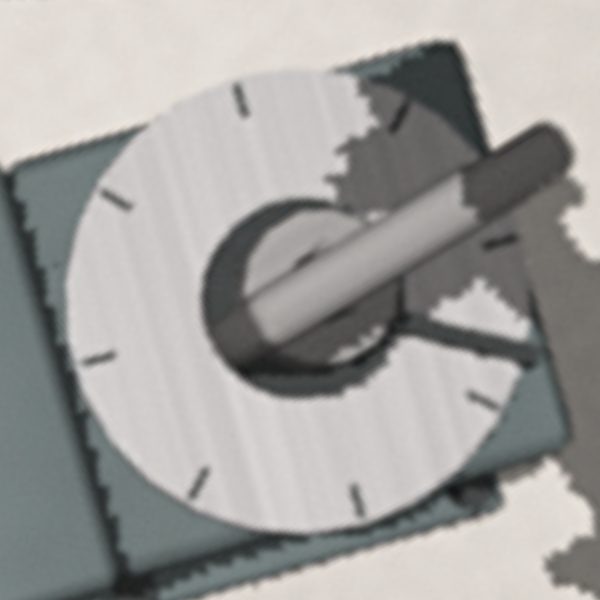

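The clean view shows the needle from about (405,320) to (535,355) and the wing along its expected direction. Next I'll measure the needle's angle about the fitted dial centre.

```bash
cat > nd.py <<'E'
from plant import state, grab_frame
from h import *
from scipy.optimize import least_squares
def needle(f,T,ang,c0=(0.5628,0.0370),save=None):
    px=1200; half=0.06; k=2*half/(px-1)
    im=rect(f,T,0.089,c0[0],c0[1],half,px); g=cv2.cvtColor(im,cv2.COLOR_RGB2GRAY).astype(float)
    # dial circle via radial edge, bright->teal (use saturation-like: r-b / brightness)
    R_=im[...,0].astype(float)
    e=[]
    for a in np.deg2rad(np.arange(0,360,2)):
        r=np.arange(0.043,0.051,k/2); x=c0[0]+r*np.cos(a); y=c0[1]+r*np.sin(a)
        col=((c0[1]+half-y)/k).astype(np.float32); row=((c0[0]+half-x)/k).astype(np.float32)
        pr=cv2.remap(R_.astype(np.float32),col[None],row[None],1)[0]; pr=cv2.GaussianBlur(pr[None],(9,1),2)[0]
        d=np.diff(pr); i=d.argmin()
        if d[i]<-3 and pr[:max(1,i-6)].mean()>150: e.append((c0[0]+r[i]*np.cos(a),c0[1]+r[i]*np.sin(a)))
    e=np.array(e); s=least_squares(lambda p:np.hypot(e[:,0]-p[0],e[:,1]-p[1])-0.047,[*c0],loss="soft_l1",f_scale=0.0004)
    c=s.x
    im2=cv2.cvtColor(rect(f,T,0.091,c[0],c[1],half,px),cv2.COLOR_RGB2GRAY).astype(np.float32)
    A=np.deg2rad(np.arange(ang-14,ang+14,0.1)); out=[]
    for r in np.arange(0.028,0.047,0.001):
        col=((half-r*np.sin(A))/k).astype(np.float32); row=((half-r*np.cos(A))/k).astype(np.float32)
        p=cv2.remap(im2,col[None],row[None],1)[0]; p=cv2.GaussianBlur(p[None],(9,1),2)[0]; i=p.argmin(); 
        m=p<p.min()+20; lab=cv2.connectedComponents(m.astype(np.uint8)[None])[1][0]; j=lab==lab[i]
        a0=A[j].mean(); out.append((r,np.rad2deg(a0),p.min()))
    o=np.array(out); X=o[:,0]*np.cos(np.deg2rad(o[:,1])); Y=o[:,0]*np.sin(np.deg2rad(o[:,1]))
    d=np.polyfit(o[:,0]*np.cos(np.deg2rad(o[:,1]-ang)),o[:,0]*np.sin(np.deg2rad(o[:,1]-ang)),1)
    return c,len(e),np.median(np.abs(s.fun))*1e3,o[:,1].round(1),o[:,2].round(0),ang+np.rad2deg(np.arctan(d[0]))
E
python3 - <<'E'
from nd import *
for n,a in (("w3",-22),("w10",-104)):
    f=dict(np.load(n+".npz")); print(n,*needle(f,f["T"],a))
f=dict(np.load("w10.npz"));print(wingfit(f,f["T"],-58.3)[0])
E
```

```text
w3 [0.56326671 0.03677873] 117 0.16853482649382967 [-22.3 -22.2 -22.3 -22.2 -22.2 -22.3 -22.5 -22.7 -22.7 -23.1 -23.2 -23.1
 -23.  -22.9 -23.  -23.  -22.9 -22.9 -23.1] [36. 36. 37. 37. 38. 36. 35. 34. 34. 46. 66. 72. 73. 73. 73. 75. 75. 77.
 69.] -24.700704493424897
w10 [0.56307358 0.03668028] 104 0.17173731276542287 [-103.9 -104.2 -104.4 -104.3 -104.2 -104.2 -104.  -103.8 -104.1 -104.5
 -104.5 -104.2 -103.9 -103.9 -103.8 -103.8 -103.9 -104.  -104.3] [67. 65. 58. 60. 63. 66. 64. 65. 64. 55. 58. 62. 65. 67. 67. 67. 67. 69.
 60.] -103.54749396677288
-58.381567323571346
```

The needle is at −104.1° and the wing at −58.4°, so the back-off is 45.7°. One last check with the top camera, covering the wing angle and the other objects, before handing in.

```bash
python3 - <<'E'
from nd import *
t=grab_frame("top"); t0=dict(np.load("top0.npz")); s=state(); f=grab_frame("wrist"); T=tool_T(s)@f["hand_eye"]
print("wrist wing",wingfit(f,T,-58.4)[0],"needle",needle(f,T,-104)[3].mean())
P=cloud(t,t["world_from_camera"]); q=P[...,:2]-[0.563,0.037]
m=(P[...,2]>0.13)&(P[...,2]<0.15)&(np.hypot(q[...,0],q[...,1])<0.04); print("top wing pts",m.sum())
if m.sum()>20: w=P[m][:,:2]; print(np.rad2deg(np.arctan2(*np.linalg.svd(w-w.mean(0))[2][0][::-1])))
cv2.imwrite("pics/cmp.png",np.vstack([t0["frame"][130:260,100:450],t["frame"][130:260,100:450]])[:,:,::-1].repeat(2,0).repeat(2,1))
E
python3 st.py
```

```text
wrist wing -58.778848952254414 needle -104.20526315789473
top wing pts 0
15.183 pos [0.5502 0.0601 0.216 ] F [-0.55  0.76  0.46] M [-0.011 -0.033  0.044] yaw 31.22 q6 -0.571 eff6 -0.0 w 1.001 v 0.004
```

View pics/cmp.png

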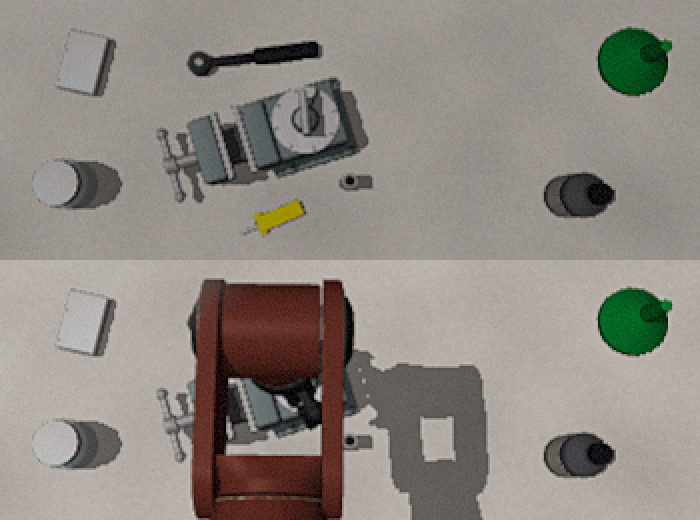

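Tin, jar, bottle, funnel and socket sit at the same pixels as at the start. The settled view gives wing −58.8° and needle −104.2°, so 45.4°. The gripper is open and clear, so I'm handing in.

```bash
python3 -c "
from plant import ticket; print(ticket.job_done())"
```

```text
the job is handed in; nothing more can be done
None
```

The thumbscrew is set and handed in: I turned it clockwise until it bottomed firmly, backed it off about one eighth of a turn, and let go. The robot took about 15 s of the 69 s allowed.

- **Tightening:** contact came after about 101–103° of turn. I then tightened to a measured moment of about 0.29 N m, roughly 0.25 N m over friction, so above 0.15 and well under 0.6. It was held there for more than 0.5 s.
- **Back-off:** the last settled wrist view put the wing at −58.8° and the needle at −104.2°, a back-off of 45.4°. An earlier view gave 45.7°, and single wing readings scatter by about 0.5°. The wing's own tightest reading while gripped was −103.9°, which agrees with the needle.
- **Grip lag:** the wing lagged the gripper by up to 3.6° under load, so I set the final angle from the camera images rather than the gripper angle.
- **Other things on the shelf:** the tin, jar, bottle, funnel and socket were unmoved in the last top view. The gripper is open and clear above the vise, and the contact force reads about zero.
- **Checks that fell short:** the arm hid the wing, ratchet and gauge from the top camera at the end. For the ratchet and gauge I relied on the wrist view, where they were lying clear of the vise. I did not measure their positions, but the arm never came near them.

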